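Release the spring catch and slide the soap tray along to the basin

ROBOT

A 6-joint arm with a two-finger parallel gripper is mounted at the origin on the work surface. World frame = base frame: x ahead of the robot, y to its left, z up, the work surface at z = 0. Lengths are in mm, angles in rad, forces in N, time in s.
With the tool pointing down it reaches from about 425 to 950 mm from the base axis. Payload 14.7 kg.
Tool frame: the origin (TCP) lies between the finger pads; the fingertips stand 11 mm ahead of it and the grasp point (between the pads) lies 8 mm behind it (bot.tips_ahead is the distance from the TCP to the fingertips, in mm); z points along the fingers, y is the line along which they close (so a half turn about z gives the same grasp; the last joint's range is limited). The gripper opens to 85 mm and grips with 20 to 120 N. Pads are 22 mm wide; open, the fingers measure 114 mm over their backs; the gripper's body (76 mm by 85 mm) begins 54 mm behind the grasp point. The pads swing forward as they close: fully open they stand 13 mm farther back than shut.
Start: joints at [1.25, 0.48, 1.596, -0, 1.065, -0.047], TCP at [175.73, 625.788, 242.297] pointing down, gripper open.
Joint ranges: [-2.75, 2.75], [-0.82, 2.05], [0.23, 2.67], [-1.56, 4.7], [0.09, 2.69], [-2.92, 2.92]. Speed limits (rad/s): [1.89, 1.89, 2.39, 3.01, 3.01, 3.01].

INTERFACE

Orientations are given as a unit quaternion [w, x, y, z].
In Python, from station import bot, snapshot, finish_job gives the robot as it stands.
- The arm moves only by the shell command python3 -m pendant 'ROWS' [FORCE]. ROWS is JSON, a list that holds one entry, the list of rows, each a list of 5 numbers: the opening, from 0 (shut) to 1 (fully open), then the shift along the world's x, y, z in m, then the turn about the world's z in rad. A call has 1 to 20 rows; each row is the pose to reach, as a shift and turn from the pose commanded when the call began; what a row does not reach only later rows make up. A row lasts 1/12 s, in which the tool goes at most 41.7 mm and 7.16 degrees, less where a joint would pass 70% of its speed; a pose out of reach is approached as far as the arm can. A call with a gripper value outside its range is refused whole. The fingers move at their own pace and stop on an object; FORCE is the grip in N (left out, the last holds). Time passes only in rows, so rows that repeat a pose let the fingers close. It gives the time, the measured TCP pose, the force, the opening and the grip force at its end, in the units of the state.
- bot.get_obs(): the state, without advancing time (a new reading comes with each control period).
- snapshot(name): name is "scene" or "top" or "wrist"; returns a dict with "image" (480x640x3 uint8, red, green, blue), "fx", "fy", "cx", "cy" (pixels), "cam_to_world" (4x4, takes a point from camera to world coordinates). Camera axes: x right, y down, z forward; pixel columns grow to the right and rows downward; lengths in mm; the calibration is good to about 2 mm. A picture is of the moment at which its call begins. There is no depth.
- finish_job(): hands the job in; it is judged then, once.
The state is a dict: "t": time; "joint_positions": joint angles; "qvel": joint speeds; "tau": joint torques, N m; "tool_pos": TCP position; "tcp_rot": TCP orientation; "ft_force": force on the tool from outside, world axes, zero at the start; "torque": the same for the moment, N m; "width": opening from 0.0 (shut) to 1.0 (fully open); "grip_force": force on a finger pad.
Only numpy, scipy, OpenCV 4.12 (cv2) and the standard library are available. Lean on these libraries where they do the work, as an engineer would, in place of code of your own. Each camera call takes 0.05 s, during which the arm holds its last target. There are 200 camera calls.

TASK

The soap tray is parked at the end of its counter rail away from the basin, behind a brass spring catch. With fingertips only, hold the long brass release plate fully down and, keeping it down, push the tray by its green tab past the catch towards the basin until the catch springs back up behind it; then move clear. Keep the tray in its rail and the soap in the tray, do not lift or carry anything, and leave the other things on the counter where they stand.

Things in the scene. Friction and masses are not known exactly. Their poses are not given: they have to be found in the camera images.
- rail: Fixed steel rail, 318 mm long (own x -164 to +154), 88 wide (y), 36 high: a channel, floor 24 mm above the counter, whose lips hold the tray down. Origin: on the counter under the catch's pin, on the centre line. +x is the way to push the tray (to the white basin); +y is the side with the release plate (the robot's side); z up. End stop at x +142 mm. The tray glides with a few N.
- tray: Black soap tray, 120 (x) x 72 (y) x 22 mm, 0.3 to 0.55 kg, loose in the rail; origin at the centre of its underside, axes parallel to the rail's. Parked with its origin at rail x -72 to -92 mm; its front (origin +60) meets the catch's pin (rail x -8 to +8 mm). It is past the catch when its origin is beyond rail x +68 mm, and meets the end stop at +82 mm.
- push_tab (a point): Centre of the rear (pushing) face, looking along rail -x, of the tray's green tab: a plate 8 mm thick (x) that sticks out over the release plate, rail y +29 to +91 mm, 41 to 63 mm above the counter (11 mm above the raised release plate). This point: tray x +38, y +70, z +28 mm.
- release_plate (a point): Centre of the top of the catch's brass release plate beside the rail, at rail x -50, y +70 mm: level, 150 mm long (rail x -125 to +25), 44 wide (rail y +48 to +92), top 30 mm above the counter when up, 14 mm when fully down. Pressed anywhere it goes straight down together with the pin. Only the tray's tab overhangs it.
- catch (a joint): Travel of the spring catch, m: 0 up (pin stands 12 mm above the channel floor and blocks the tray), 0.016 fully down (pin 4 mm below the floor). The tray passes only above 0.012. The spring takes about 2 to 3 N to start, 5 N fully down; let go, it returns by itself, but stays down while the tray is over the pin.
- soap: Loose white bar of soap lying in the tray, 70 x 42 x 24 mm, origin at the centre of its underside, 6 mm above the tray's underside; its top is about 54 mm above the counter.
- pump_bottle: Loose amber pump bottle, 62 mm across, 182 mm tall, origin under its centre; on the side of the rail away from the release plate. Leave alone.
- tumbler: Loose blue ceramic tumbler, 72 mm across, 95 mm tall, origin under its centre; same side. Leave alone.
- lotion: Loose white bottle, 52 mm across, 140 mm tall, origin under its centre; same side. Leave alone.
- cream_jar: Loose green cream jar, 60 mm across, 45 mm tall, origin under its centre; near the rail's -x end. Leave alone.
- nail_brush: Loose wooden nail brush, 95 x 36 x 34 mm, origin under its centre; on the robot's side of the rail. Leave alone.
- pumice: Loose grey pumice disc, 52 mm across, 22 mm tall, origin under its centre; on the robot's side of the rail. Leave alone.
There are look-alikes about, which are no part of the job. Leave any black look-alike of the soap alone. Of the things that look like the tray, the smaller one is meant.

How it is judged (in metres and radians):
On the way, in this order (a step that is already met when the one before it is completed fails the run):
1. the catch is pressed down while the tray is still behind it (value of joint catch above 0.0115 m and x of tray in the frame of rail below -0.06 m).
2. the tray slides over the catch, which is down beneath it (value of joint catch above 0.0105 m and x of tray in the frame of rail above -0.04 m).
At the end, for the whole second after the job is handed in: The whole tray is past the catch (its origin more than 65 mm beyond the pin's centre along the rail), seated in the rail within 5 mm in height, level and at rest; the catch has sprung back up to within 2 mm; the soap lies flat in the tray (x of tray in the frame of rail above 0.065 m and value of joint catch below 0.002 m and z of tray in the frame of rail between 0.02 and 0.029 m and angle between tray's own z axis and vertical below 0.06 rad and linear speed of tray below 0.01 m/s and x of soap in the frame of tray between -0.035 and 0.035 m and y of soap in the frame of tray between -0.02 and 0.02 m and z of soap in the frame of tray below 0.012 m and angle between soap's own z axis and vertical below 0.15 rad); the robot touches nothing.
It fails at once if the tray is lifted or tipped out of its rail (z of tray in the frame of rail above 0.032 m or angle between tray's own z axis and vertical above 0.12 rad).
It fails at once if the soap is lifted or leaves the tray (z of soap in the frame of tray above 0.02 m or x of soap in the frame of tray above 0.045 m or x of soap in the frame of tray below -0.045 m or y of soap in the frame of tray above 0.03 m or y of soap in the frame of tray below -0.03 m).
It fails at once if another thing on the counter is moved more than 15 mm or tipped (distance of any of pump_bottle, tumbler, lotion, cream_jar, nail_brush, pumice from where it was at the start of the episode above 0.015 m or angle between any of pump_bottle, tumbler, lotion, cream_jar, nail_brush, pumice's own z axis and vertical above 0.3 rad).
It also fails if it takes over 38 s, if anything falls off the work surface, if the arm or the gripper's body presses on something with over 40 N, if the wrist force passes 120 N, or if a joint passes its speed limit or range.

## Working session

There is one attempt and no reset: what is moved stays moved. The work goes in short steps, Python scripts to look and compute and a shell command to move; the robot and the scene stay as the last step left them, time stands still between calls to the robot, and variables do not carry over. Pictures are saved under pics/ and viewed, at most 10 in all, crops included, and the job is handed in when it is done.

```bash
mkdir -p pics; ls
cat > h.py <<'E'
import numpy as np,cv2,json
from station import bot,snapshot
def take(n,f):
    s=snapshot(n); cv2.imwrite(f'pics/{f}.png',s['image'][:,:,::-1])
    np.savez(f'pics/{f}.npz',**{k:np.array(s[k]) for k in s}); return s
def ray(f,u,v):
    s=np.load(f'pics/{f}.npz'); T=s['cam_to_world']
    return T[:3,3],T[:3,:3]@np.array([(u-s['cx'])/s['fx'],(v-s['cy'])/s['fy'],1])
def atz(f,u,v,z):
    o,d=ray(f,u,v); return o+d*(z-o[2])/d[2]
def proj(f,p):
    s=np.load(f'pics/{f}.npz'); q=np.linalg.inv(s['cam_to_world'])@np.append(p,1); return np.array([s['fx']*q[0]/q[2]+s['cx'],s['fy']*q[1]/q[2]+s['cy']])
def tri(obs):
    A=0;b=0
    for o,d in [ray(*x) for x in obs]:
        d=d/np.linalg.norm(d);P=np.eye(3)-np.outer(d,d);A=A+P;b=b+P@o
    return np.linalg.solve(A,b)
E
python3 - <<'E'
from h import *
a=take('top','top0');b=take('scene','scene0')
print(bot.get_obs())
E
```

```text
pics
{'t': 0.1, 'joint_positions': array([ 1.25038367e+00,  4.80736457e-01,  1.59681385e+00, -2.23973230e-06,
        1.06508503e+00, -4.65878585e-02]), 'qvel': array([ 0.00059247, -0.00068242, -0.00116084,  0.00033359,  0.00026721,
       -0.00066443]), 'tau': array([ 9.70654619e-04, -9.52244353e+01, -4.31042898e+01, -2.58389355e-04,
        5.27190015e-03,  8.91031709e-05]), 'tool_pos': array([175.63221082, 625.45686663, 241.75663982]), 'tcp_rot': array([-9.41676633e-05,  1.36484506e-01,  9.90642068e-01, -5.12769101e-04]), 'ft_force': array([ 0.05260402, -0.25486731,  0.08579305]), 'torque': array([-0.01080787, -0.02326741,  0.06267498]), 'grip_force': 0.0, 'width': 0.997472336393609}
```

View pics/top0.png

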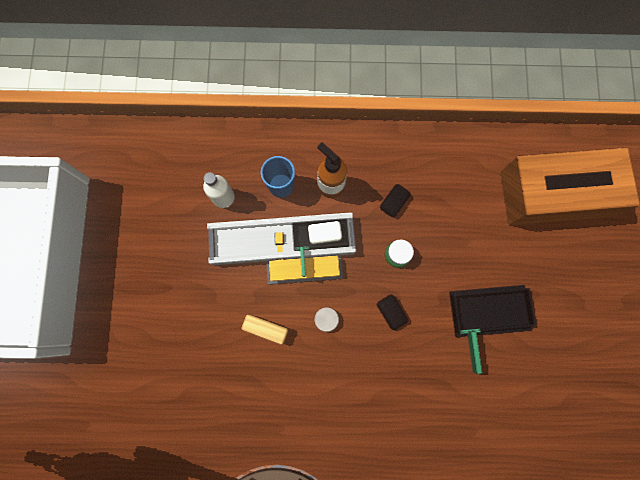

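View pics/scene0.png

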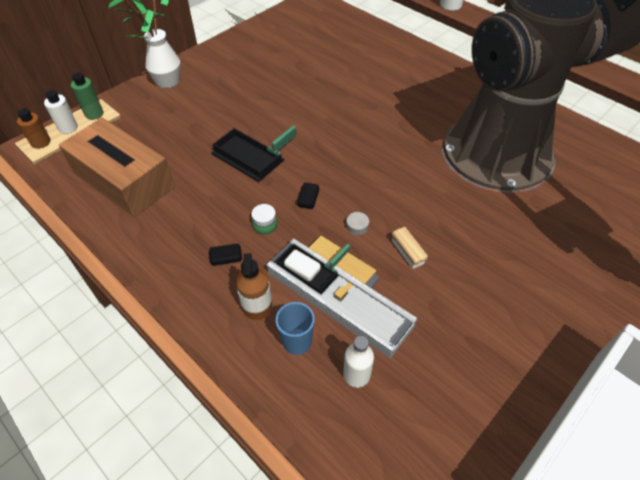

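The candidates for the tray are the one in the rail (top image, 320,235) and the larger black tray on the counter (492,312), so I choose the smaller one in the rail. For its tab there is green at (304,262) and a green handle at (476,352). The black soap look-alikes are at (396,200) and (392,312), and the real soap is the white bar at (325,232). The basin is to the left, so rail +x points left in the top image.

Run:
```python
from h import *
a=cv2.imread('pics/top0.png')[195:295,195:365];b=cv2.imread('pics/scene0.png')[230:355,255:425]
A=cv2.resize(a,None,fx=4.7,fy=4.7/1.6*1.0,interpolation=3) if 0 else cv2.resize(a,None,fx=2.9,fy=2.9,interpolation=2)
B=cv2.resize(b,None,fx=2.4,fy=2.4,interpolation=2)
c=np.zeros((A.shape[0]+B.shape[0],max(A.shape[1],B.shape[1]),3),np.uint8);c[:A.shape[0],:A.shape[1]]=A;c[A.shape[0]:,:B.shape[1]]=B
cv2.imwrite('pics/crop.png',c);print(A.shape,B.shape)
for f in('top0','scene0'):
  s=np.load(f'pics/{f}.npz');print(s['cam_to_world'].round(2),s['fx'])
print(atz('top0',280,236,36),atz('top0',304,270,63),atz('top0',209,240,36),atz('top0',354,232,36))
```

```text
(290, 493, 3) (300, 408, 3)
[[ 2.00000e-02 -9.80000e-01  1.80000e-01  4.19600e+02]
 [-1.00000e+00 -2.00000e-02 -0.00000e+00 -8.32600e+01]
 [ 1.00000e-02 -1.80000e-01 -9.80000e-01  1.03894e+03]
 [ 0.00000e+00  0.00000e+00  0.00000e+00  1.00000e+00]] 469.755404189566
[[-6.90000e-01  5.70000e-01 -4.30000e-01  1.03834e+03]
 [ 7.20000e-01  5.50000e-01 -4.20000e-01  3.60950e+02]
 [-0.00000e+00 -6.10000e-01 -7.90000e-01  9.29350e+02]
 [ 0.00000e+00  0.00000e+00  0.00000e+00  1.00000e+00]] 509.9683337446402
[623.19085587   4.73265209  36.        ] [546.06931731 -50.17608949  63.        ] [611.5203595  158.52494414  36.        ] [ 635.04087619 -156.39669317   36.        ]
```

View pics/crop.png

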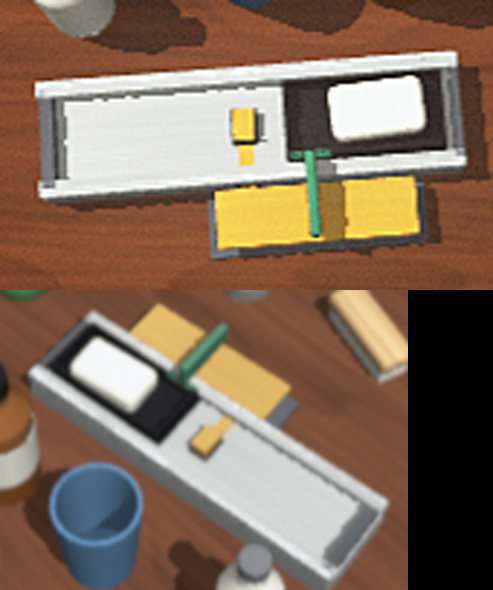

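The crop confirms the choice. The smaller tray sits in the rail holding the white soap, with its front at crop x 285. Its green tab runs (311,150)–(316,235) over the brass plate (215–420, 180–250), and the pin is at (244,126).

Run:
```python
from h import *
from scipy.optimize import least_squares
t=lambda x,y:('top0',195+x/2.9,195+y/2.9); s=lambda x,y:('scene0',255+x/2.4,230+(y-290)/2.4)
C=[((154,-44),t(36,84),s(330,580)),((-164,-44),t(456,56),s(31,372)),((-164,44),t(465,160),s(92,315)),((154,44),t(43,194),s(386,503))]
C2=[((-125,92),t(420,236),None),((25,48),t(215,190),s(291,386)),((25,92),t(216,249),None),((-125,48),t(417,178),None)]
for c in C: print(c[0],tri(c[1:]).round(1))
m=[];w=[]
for (x,y),*o in C+[]:
    m.append((x,y));w.append(tri(o))
def f(p,pts):
    r=[]
    c,q=np.cos(p[2]),np.sin(p[2])
    for (x,y),z,obs in pts:
        P=np.array([p[0]+c*x-q*y,p[1]+q*x+c*y,z])
        for o in obs:
            if o: r+=list(proj(o[0],P)-o[1:])
    return np.array(r)
pts=[(c[0],36,c[1:]) for c in C]+[(c[0],30,c[1:]) for c in C2]
r=least_squares(f,[620,0,1.6],args=(pts,),loss='soft_l1');print(r.x,f(r.x,pts).round(1))
c,q=np.cos(r.x[2]),np.sin(r.x[2])
L=lambda P:np.array([[c,q],[-q,c]])@(P[:2]-r.x[:2])
tip=tri([t(316,232),s(222,328)]);print('tabend',tip.round(1),L(tip))
fr=[atz(*t(285,160),46),atz(*t(285,84),46)]
print('tray front',[L(x).round(1) for x in fr])
print('tab top end',L(atz(*t(310,232),63)),L(atz(*t(321,232),63)))
```

```text
(154, -44) [646.4 166.1  34.3]
(-164, -44) [ 674.4 -151.2   33.2]
(-164, 44) [ 593.6 -157.6   34.5]
(154, 44) [562.3 156.1  35.4]
[618.15519322   7.75509091   1.66300715] [ -0.5  -0.3  -1.8  -0.4  -0.4  -1.1  -1.9  -0.2   0.    2.5  -0.4  -2.2
  -1.6   1.5  -0.1  -0.7  -0.7  -0.1  -0.6   0.8 -12.8  13.7   0.2   0.6
  -1.3  -0.2]
tabend [535.3 -49.1  58.5] [-49.02881338  87.72336322]
tray front [array([-30.7,  30.4]), array([-34.4, -27.1])]
tab top end [-45.94681736  87.28000543] [-53.84406523  87.86975816]
```

```bash
python3 -m pendant '[[[0,0.1,-0.18,0,-0.3],[0,0.2,-0.37,0,-0.6],[0,0.3,-0.56,0,-0.9],[0,0.38,-0.704,0,-1.206],[0,0.38,-0.704,0,-1.206],[0,0.38,-0.704,0,-1.206],[0,0.38,-0.704,0,-1.206],[0,0.38,-0.704,0,-1.206],[0,0.38,-0.704,0,-1.206],[0,0.38,-0.704,0,-1.206],[0,0.38,-0.704,0,-1.206],[0,0.38,-0.704,0,-1.206],[0,0.38,-0.704,0,-1.206],[0,0.38,-0.704,0,-1.206],[0,0.38,-0.704,0,-1.206],[0,0.38,-0.704,0,-1.206],[0,0.38,-0.704,0,-1.206],[0,0.38,-0.704,0,-1.206],[0,0.38,-0.704,0,-1.206],[0,0.38,-0.704,0,-1.206]]]'
```

```text
t: 1.77
tool_pos: [558.3, -83.3, 242.1]
tcp_rot: [0.001, 0.675, 0.738, 0.0]
ft_force: [-1.6, -0.4, 0.1]
width: 0.004
grip_force: 0.0
```

```bash
python3 -m pendant '[[[0,0,0,-0.04,0],[0,0,0,-0.08,0],[0,0,0,-0.12,0],[0,0,0,-0.132,0],[0,0,0,-0.132,0],[0,0,0,-0.132,0]]]'
python3 - <<'E'
from h import *
take('wrist','w1')
o=bot.get_obs();print(o['tool_pos'])
T=np.array([618.2,7.8]);c,q=np.cos(1.663),np.sin(1.663)
R=lambda x,y,z:np.array([T[0]+c*x-q*y,T[1]+q*x+c*y,z])
im=cv2.imread('pics/w1.png')
for p in [(-54,40,63),(-54,91,63),(-46,91,63),(-125,92,30),(-125,48,30),(25,92,30),(25,48,30),(-54,91,41)]:
    u=proj('w1',R(*p));print(p,u.round());cv2.circle(im,tuple(int(x) for x in u.clip(-999,2000)),4,(255,0,255),1)
cv2.imwrite('pics/w1a.png',im)
E
```

```text
t: 2.27
tool_pos: [555.4, -78.1, 109.9]
tcp_rot: [-0.001, 0.674, 0.739, -0.0]
ft_force: [0.3, 0.4, 0.8]
width: 0.001
grip_force: 0.0
[556.25771937 -78.26235815 111.04093944]
(-54, 40, 63) [384. 229.]
(-54, 91, 63) [267. 229.]
(-46, 91, 63) [267. 212.]
(-125, 92, 30) [276. 333.]
(-125, 48, 30) [355. 333.]
(25, 92, 30) [267.  41.]
(25, 48, 30) [364.  40.]
(-54, 91, 41) [272. 216.]
```

View pics/w1a.png

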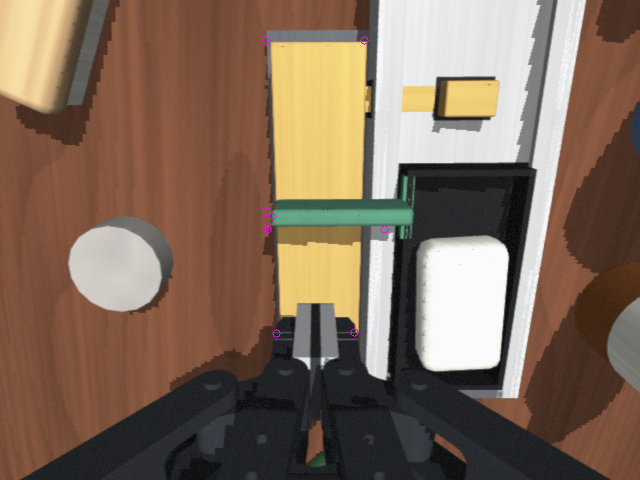

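The wrist view shows the tab's rear edge at v≈222 and the plate spanning u 272–360. That puts the fingertips over the plate, about 30 mm behind the tab, and the prediction agrees to within about 3 mm. I press down next.

```bash
python3 -m pendant '[[[0,0,0,-0.03,0],[0,0,0,-0.06,0],[0,0,0,-0.068,0],[0,0,0,-0.073,0],[0,0,0,-0.078,0],[0,0,0,-0.082,0],[0,0,0,-0.085,0],[0,0,0,-0.085,0],[0,0,0,-0.085,0]]]'
```

```text
t: 3.07
tool_pos: [556.3, -78.3, 26.0]
tcp_rot: [0.001, 0.674, 0.739, 0.0]
ft_force: [-0.8, 1.0, 4.9]
width: 0.0
grip_force: 2.2
```

```bash
python3 -m pendant '[[[0,0,0,-0.001,0],[0,0,0,-0.002,0],[0,0,0,-0.002,0],[0,0,0,-0.002,0]]]'
```

```text
t: 3.4
tool_pos: [556.4, -78.4, 24.5]
tcp_rot: [0.001, 0.674, 0.739, 0.0]
ft_force: [-4.0, 0.1, 22.8]
width: -0.004
grip_force: 11.3
```

```bash
python3 -m pendant '[[[0,-0.0005,0.005,0.0005,0],[0,-0.001,0.010,0.0005,0],[0,-0.0012,0.013,0.0005,0],[0,-0.0015,0.016,0.0005,0],[0,-0.0018,0.019,0.0005,0],[0,-0.002,0.022,0.0005,0],[0,-0.0023,0.025,0.0005,0],[0,-0.0026,0.028,0.0005,0],[0,-0.0029,0.031,0.0005,0],[0,-0.0031,0.034,0.0005,0],[0,-0.0034,0.037,0.0005,0],[0,-0.0037,0.040,0.0005,0],[0,-0.0037,0.040,0.0005,0]]]'
python3 - <<'E'
from h import *
take('wrist','w2')
E
```

```text
t: 4.48
tool_pos: [554.0, -38.8, 24.9]
tcp_rot: [0.002, 0.674, 0.739, 0.001]
ft_force: [1.8, -5.7, 11.3]
width: 0.001
grip_force: 5.7
```

View pics/w2.png

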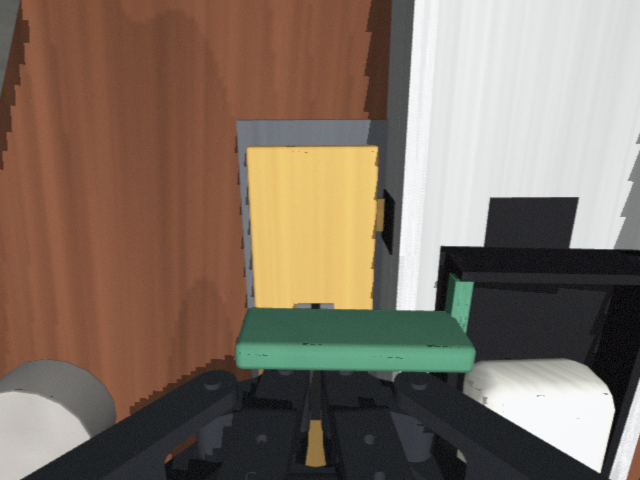

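The fingers are against the tab, the plate is down and the pin has sunk below the floor. The tray's front (v≈250) is reaching the pin slot, so I keep pushing.

```bash
python3 -m pendant '[[[0,-0.0004,0.004,0,0],[0,-0.0007,0.008,0,0],[0,-0.0011,0.012,0,0],[0,-0.0015,0.016,0,0],[0,-0.0018,0.020,0,0],[0,-0.0022,0.024,0,0],[0,-0.0026,0.028,0,0],[0,-0.003,0.032,0,0],[0,-0.0033,0.036,0,0],[0,-0.0037,0.040,0,0],[0,-0.0041,0.044,0,0],[0,-0.0044,0.048,0,0],[0,-0.0044,0.048,0,0]]]'
```

```text
t: 5.62
tool_pos: [549.5, 9.5, 24.9]
tcp_rot: [0.002, 0.674, 0.739, 0.001]
ft_force: [1.7, -4.7, 12.3]
width: 0.001
grip_force: 6.4
```

```bash
python3 -m pendant '[[[0,0,0,0.004,0],[0,-0.0002,0.002,0.008,0],[0,-0.0005,0.006,0.01,0],[0,-0.0009,0.010,0.01,0],[0,-0.0014,0.015,0.01,0],[0,-0.0018,0.020,0.01,0],[0,-0.0023,0.025,0.01,0],[0,-0.0028,0.03,0.01,0],[0,-0.0032,0.035,0.01,0],[0,-0.0037,0.040,0.01,0],[0,-0.0041,0.045,0.01,0],[0,-0.0046,0.050,0.01,0],[0,-0.0051,0.055,0.01,0],[0,-0.0055,0.060,0.01,0],[0,-0.006,0.065,0.01,0],[0,-0.0065,0.07,0.01,0],[0,-0.0069,0.075,0.01,0],[0,-0.0073,0.079,0.01,0],[0,-0.0077,0.083,0.01,0],[0,-0.0077,0.083,0.01,0]]]'
python3 - <<'E'
from h import *
take('top','top2')
cv2.imwrite('pics/c2.png',cv2.resize(cv2.imread('pics/top2.png')[180:300,180:380],None,fx=3.5,fy=3.5,interpolation=2))
E
```

```text
t: 7.28
tool_pos: [539.4, 93.0, 33.9]
tcp_rot: [-0.0, 0.674, 0.739, -0.0]
ft_force: [-0.1, -5.0, 2.0]
width: 0.001
grip_force: 0.0
```

View pics/c2.png

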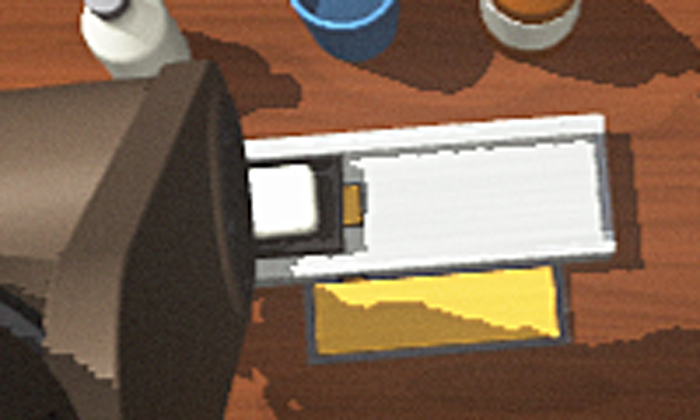

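The tray's rear edge (crop x≈345) still covers part of the pin at (353,203), so about 10 mm more is needed.

```bash
python3 -m pendant '[[[0,-0.0003,0.003,0,0],[0,-0.0005,0.006,0,0],[0,-0.0008,0.009,0,0],[0,-0.001,0.011,0,0],[0,-0.001,0.011,0,0],[0,-0.001,0.011,0,0]]]'
```

```text
t: 7.83
tool_pos: [538.8, 104.0, 33.8]
tcp_rot: [-0.0, 0.674, 0.739, -0.0]
ft_force: [-0.1, -0.5, -0.4]
width: -0.001
grip_force: 0.0
```

```bash
python3 -m pendant '[[[0,0.0005,-0.005,0,0],[0,0.0009,-0.01,0,0],[0,0.0009,-0.01,0.03,0],[0,0.0009,-0.01,0.07,0],[0,0.0009,-0.01,0.11,0],[0,0.0009,-0.01,0.15,0],[0,-0.02,0.02,0.18,0],[0,-0.05,0.05,0.2,0],[0,-0.06,0.09,0.2,0],[0,-0.06,0.13,0.2,0],[0,-0.06,0.17,0.2,0],[0,-0.06,0.21,0.2,0],[0,-0.06,0.25,0.2,0],[0,-0.06,0.25,0.2,0],[0,-0.06,0.25,0.2,0],[0,-0.06,0.25,0.2,0]]]'
python3 - <<'E'
from h import *
take('top','top3');take('scene','scene3')
a=cv2.resize(cv2.imread('pics/top3.png')[140:350,180:430],None,fx=1.6,fy=1.6,interpolation=2)
b=cv2.resize(cv2.imread('pics/scene3.png')[190:400,190:440],None,fx=1.6,fy=1.6,interpolation=2)
cv2.imwrite('pics/c3.png',np.hstack([a,b]))
E
```

```text
t: 9.17
tool_pos: [478.7, 353.2, 233.4]
tcp_rot: [-0.0, 0.674, 0.739, -0.001]
ft_force: [0.7, -0.6, -0.0]
width: 0.0
grip_force: 0.0
```

View pics/c3.png

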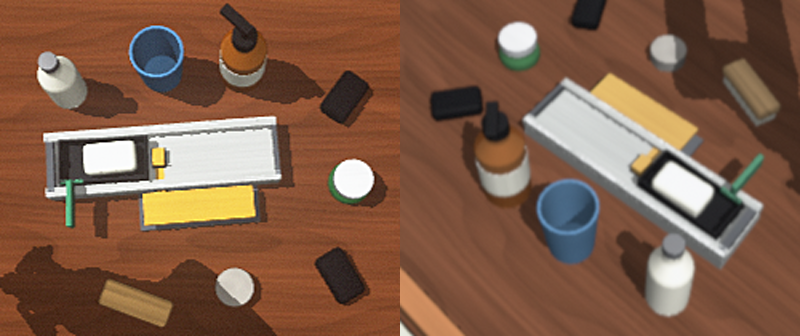

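The catch pin stands up at (158,157) behind the tray. The plate is raised, the soap lies in the tray and the neighbours are unmoved.

```bash
python3 -c "
from station import finish_job
print(finish_job())"
```

```text
the job is handed in; nothing more can be done
None
```

I held the release plate down, pushed the tray past the catch by its green tab, and moved clear. The last images show the catch back up behind the tray with the soap in place. The job is handed in, but no verdict came back.

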